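# Clamp the lens hood in the crank vice

## Task

Stand the aluminium lens hood on the bed of the little vice, between its two jaws, then take hold of the crank's loose grip sleeve and wind it clockwise, keeping the sleeve held all the while the crank turns, until the hood is firmly clamped but not crushed. Let go and leave the other things on the shelf alone.

Things in the scene. Friction and masses are not known exactly. Their poses are not given: they have to be found in the camera images.
- vice: Grey crank vice fixed to the shelf; base 110 x 370 mm, origin at the underside's centre. The moving jaw closes toward its +y. Gearbox with the crank on top (100 x 85 mm, top 74 mm above the shelf) at the -y end; the rest is a flat bed 64 mm wide, top 30 mm above the shelf, with a 10 mm guide rod each side (42 mm off the middle, top 27 mm). Both jaws are 60 mm wide, tops 64 mm above the shelf.
- bed_spot (a point): On the bed's top surface (30 mm above the shelf), centre line, 66 mm toward +y from the vice's origin: a good place for the middle of the hood. Axes as the vice's. The fixed jaw beyond it is set anew each time: its face lies 39 to 64 mm toward +y from this point and is not measured, so where the hood gets pinched must be felt.
- jaw: Moving steel jaw; origin at its front face's lower edge, mid-width, 2 mm above the bed. Closes 8 mm per rad of crank. Its rubber pad is on stiff springs, 15 N per mm. Gap to the fixed jaw at the start: 80 to 120 mm. The hood is firmly clamped when this jaw presses it with 10 to 45 N; above 45 N, even for a moment, it is bent.
- crank (a joint): Crank angle in rad, vertical axis, growing clockwise seen from above, which closes the jaw. Starts at 0 to 1.5; at 0 the crank arm points along the vice's +x. Dry friction (0.38 N m, so 8.4 N at the sleeve) holds it where it is left. A clamping force F adds 0.18 F to the push needed at the sleeve (22 N of clamping: 4 N more).
- crank_axis (a point): Point on the crank's vertical axis at the height of the middle of the sleeve (117 mm above the shelf). The sleeve goes round it at a radius of 45 mm.
- sleeve: Black plastic grip sleeve, upright cylinder, diameter 22 mm, 48 mm long, origin at its middle (117 mm above the shelf). It spins freely on the crank's pin, so a gripper can keep its own direction while going round. The crank arm below is 90 mm high at its top. The sleeve must be touched and between the fingers (its axis within 14 mm of the grasp point) when the crank turns faster than 0.25 rad/s.
- lens_hood: Plain aluminium tube, open at both ends, 56 mm outside diameter, 3 mm wall, 40 mm tall, 60 g, standing upright; origin at the centre of its underside.
- mount_adapter: Bystander: stainless flat ring, 62 mm in diameter, 12 mm tall, lying on the shelf; origin at the centre of its underside.
- jar: Bystander: amber glass jar with a cap, 60 mm in diameter, 85 mm tall; origin at the centre of its underside.
- eyecup: Bystander: small flared rubber eyecup, 48 mm across the top, 22 mm tall; origin at the centre of its underside.
Things that resemble listed ones, but are neither listed nor needed, are in the scene too. Of the things that look like the lens_hood, the smaller one is meant.

How it is judged:
By the outcome, as a careful person would: the job done as asked, in the order asked, and still so for the second after the job is handed in, with the robot touching nothing.
It also fails if it takes over 72 s, if anything falls off the work surface, if the arm or the gripper's body presses on something with over 40 N, if the wrist force passes 120 N, or if a joint passes its speed limit or range.

## Robot

A 6-joint arm with a two-finger parallel gripper is mounted at the origin on the work surface. World frame = base frame: x ahead of the robot, y to its left, z up, the work surface at z = 0. Lengths are in mm, angles in rad, forces in N, time in s.
With the tool pointing down it reaches from about 275 to 1000 mm from the base axis. Payload 8.4 kg.
Tool frame: the origin (TCP) lies at the very end of the fingers, on their centre line; the grasp point (between the pads) lies 19 mm behind it; z points along the fingers, y is the direction in which the jaws open and shut (so a half turn about z gives the same grasp; the last joint's range is limited). The gripper opens to 85 mm and grips with 20 to 120 N. Pads are 22 mm wide; open, the fingers measure 114 mm over their backs; the gripper's body (76 mm by 85 mm) begins 54 mm behind the grasp point. The pads swing forward as they close: fully open they stand 13 mm farther back than shut.
Start: joints at [1.207, 0.353, 1.633, -0, 1.155, -0.002], TCP at [221.223, 584.541, 207.981] pointing down, gripper open.
Joint ranges: [-2.63, 2.63], [-0.92, 2.1], [0.06, 2.66], [-1.3, 4.44], [0, 2.69], [-3.02, 3.02]. Speed limits (rad/s): [2.22, 2.22, 2.79, 3.14, 3.14, 3.14].

## Interface

Orientations are given as [roll, pitch, yaw] about the fixed x, y, z axes, in that order (R = Rz(yaw) Ry(pitch) Rx(roll)).
In Python, from rig import sense, grab_frame, get_calibration, sign_off, boxes_of, trace gives the robot as it stands.
- The arm moves only by the tool servo_tool, never from a script. Its argument "rows" is a list of rows, each a list of 3 entries, a list of its own where there are three numbers: the finger opening in mm, from 0 to 85.4, then the shift along the tool's x, y, z in mm, then the turn, a rotation vector about the tool's x, y, z in degrees. A call has 1 to 8 rows; each row shifts and turns the commanded pose from where the row before left it, along the tool's axes as they then stand; what a row does not reach is not made up. A row lasts 1/8 s, in which the tool goes at most 62.5 mm and 10.7 degrees, less where a joint would pass 70% of its speed; a pose out of reach is approached as far as the arm can. A call is refused whole if a number of a shift passes 62.5 or a number of a turn 10.7, either way. A call with a gripper value outside its range is refused whole. The fingers move at their own pace and stop on an object; "force" is the grip in N (left out, the last holds). Time passes only in rows, so rows that do not move let the fingers close. It gives the time, the measured TCP pose, the force and the opening at its end, in the units of the state.
- sense(): the state, without advancing time (a new reading comes with each control period).
- grab_frame(name): name is "scene" or "top"; returns the picture (400x640x3 uint8, blue, green, red); there is no depth.
- get_calibration(name): a dict with "intrinsics" (3x3 intrinsics, pixels), "world_to_cam" (4x4, takes a point from world to camera coordinates). Camera axes: x right, y down, z forward; pixel columns grow to the right and rows downward; lengths in mm; the calibration is good to about 2 mm. A picture is of the moment at which its call begins. get_calibration takes no time and is no camera call.
- sign_off(): hands the job in, once; it reports no verdict.
Trained networks look in the newest picture that a camera, given by its name, has taken for a name from the list of things; names that differ only in an ending like _2 or _b are one class to them, and where a whole thing is asked for, a point or a joint stands for the part that bears it (a point fixed in the world has none). Each returns a list of dicts, best first, with "conf" (0 to 1); they miss things now and then, are a little off and sometimes report something else, mostly with a low value. They report only what shows in the picture. A call takes as long as a camera call. They do not tell look-alikes from the thing itself.
- boxes_of(camera, thing): "centre" ([x, y, z] in mm, in the coordinates of the camera as it stood for that picture, good to about 4 mm: the middle of the surface that is visible of it).
- trace(camera, thing): "mask" (400x640 bool, what is visible of it).
The state is a dict: "clock": time; "qpos": joint angles; "qvel": joint speeds; "joint_efforts": joint torques, N m; "eef_pos": TCP position; "tcp_rot": TCP orientation; "contact_force": force on the tool from outside, world axes, zero at the start; "wrist_torque": the same for the moment, N m; "opening": opening from 0.0 (shut) to 1.0 (fully open).
Only numpy, scipy, OpenCV 4.12 (cv2) and the standard library are available. Lean on these libraries where they do the work, as an engineer would, in place of code of your own. Each camera call takes 0.05 s, during which the arm holds its last target. There are 200 camera calls.

## Working session

There is one attempt and no reset: what is moved stays moved. The work goes in short steps, Python scripts to look and compute and a tool call to move; the robot and the scene stay as the last step left them, time stands still between calls to the robot, and variables do not carry over. Pictures are saved under pics/ and viewed, about 8 in all and at most 12, crops included, and the job is handed in when it is done.

Besides the shell and the picture viewer there is one more tool, called after "Emit:" as a command line: name --argument value ..., lists and objects as JSON in quotes. servo_tool: Moves the arm, as the interface text tells. Its arguments: {"type":"object","properties":{"rows":{"type":"array","items":{"type":"array"}},"force":{"type":"number"}},"required":["rows"]}

```bash
mkdir -p pics; cat > h.py <<'E'
import numpy as np, cv2
from rig import *
def cal(c):
    k=get_calibration(c); return np.array(k["intrinsics"]),np.array(k["world_to_cam"])
def toworld(c,p):
    K,T=cal(c); return (np.linalg.inv(T)@np.r_[p,1])[:3]
def pix(c,p):
    K,T=cal(c); q=K@(T@np.r_[p,1])[:3]; return q[:2]/q[2]
def onz(c,uv,z):
    K,T=cal(c); R=T[:3,:3];o=-R.T@T[:3,3]; d=R.T@np.linalg.inv(K)@np.r_[uv,1]; return o+d*(z-o[2])/d[2]
E
python3 - <<'E'
from h import *
for c in("scene","top"):
    im=grab_frame(c); cv2.imwrite(f"pics/{c}0.png",im)
    K,T=cal(c); print(c,K.round(1).tolist(),(-T[:3,:3].T@T[:3,3]).round(),T[:3,:3].round(2).tolist())
    for t in("vice","jaw","sleeve","lens_hood","mount_adapter","jar","eyecup"):
        for d in boxes_of(c,t): 
            w=toworld(c,d["centre"]); print(c,t,round(d["conf"],2),w.round(),pix(c,w).round())
print(sense())
E
```

```text
scene [[452.6, 0.0, 320.6], [0.0, 452.6, 195.6], [0.0, 0.0, 1.0]] [1066. -855.  945.] [[0.86, 0.5, 0.0], [0.33, -0.56, -0.76], [-0.38, 0.66, -0.65]]
scene vice 0.67 [ 566. -147.   27.] [292. 246.]
scene jaw 0.85 [548. -69.  53.] [301. 221.]
scene jaw 0.29 [ 603. -392.   62.] [247. 308.]
scene sleeve 0.61 [ 588. -213.  120.] [284. 240.]
scene lens_hood 0.96 [714. 334.  35.] [408. 170.]
scene lens_hood 0.63 [594. 312.  26.] [372. 164.]
scene mount_adapter 0.63 [431. 295.   6.] [328. 158.]
scene jar 0.64 [ 602. -397.   62.] [246. 310.]
scene eyecup 0.47 [ 404. -360.   13.] [196. 278.]
top [[390.9, 0.0, 326.0], [0.0, 390.9, 199.1], [0.0, 0.0, 1.0]] [418. -39. 965.] [[-0.03, -1.0, -0.02], [-0.98, 0.03, -0.18], [0.18, 0.02, -0.98]]
top vice 0.85 [536. -77.  31.] [349. 218.]
top jaw 0.97 [540. -64.  62.] [344. 215.]
top sleeve 0.44 [ 572. -201.  128.] [407. 195.]
top sleeve 0.15 [543. -63.  63.] [343. 214.]
top lens_hood 0.76 [591. 326.  29.] [183. 202.]
top lens_hood 0.67 [714. 354.  38.] [172. 153.]
top mount_adapter 0.58 [428. 297.  13.] [196. 269.]
top jar 0.87 [ 580. -375.   90.] [481. 192.]
top jar 0.45 [ 405. -367.   17.] [474. 271.]
top eyecup 0.89 [ 406. -369.   14.] [474. 270.]
top eyecup 0.64 [429. 299.  13.] [195. 269.]
{'clock': 0.8, 'qpos': array([ 1.20659468e+00,  3.52955209e-01,  1.63339947e+00,  3.34496678e-05,
        1.15517686e+00, -2.42835143e-03]), 'qvel': array([-4.60646244e-04, -8.63842313e-04, -5.37005706e-06, -1.43109197e-03,
        1.70517059e-04,  5.62702719e-05]), 'joint_efforts': array([-1.20761833e-03, -6.05116010e+01, -3.42410696e+01,  3.04291434e-04,
        1.09800203e-03,  2.15910200e-05]), 'eef_pos': array([221.21968281, 584.55569727, 208.00919029]), 'tcp_rot': array([ 3.14153146e+00, -3.04542932e-05,  2.77980586e+00]), 'contact_force': array([ 0.72274999, -0.16005366, -0.04576043]), 'wrist_torque': array([ 0.01720051,  0.02062195, -0.00240334]), 'opening': 0.9968458500820208}
```

```bash
python3 - <<'E'
import cv2,numpy as np
a=cv2.imread("pics/scene0.png");b=cv2.imread("pics/top0.png")
def c(im,x0,x1,y0,y1,w,h): return cv2.resize(im[y0:y1,x0:x1],(w,h),interpolation=cv2.INTER_CUBIC)
cv2.imwrite("pics/a.png",np.vstack([c(a,180,440,130,330,780,600)])[:600])
cv2.imwrite("pics/b.png",c(b,140,500,120,300,800,400))
E
```

```text
(no output)
```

View pics/a.png

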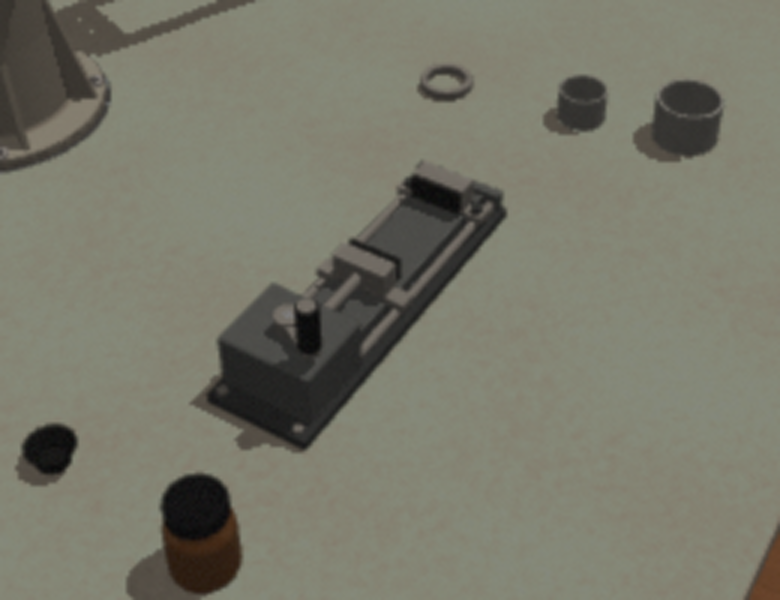

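View pics/b.png

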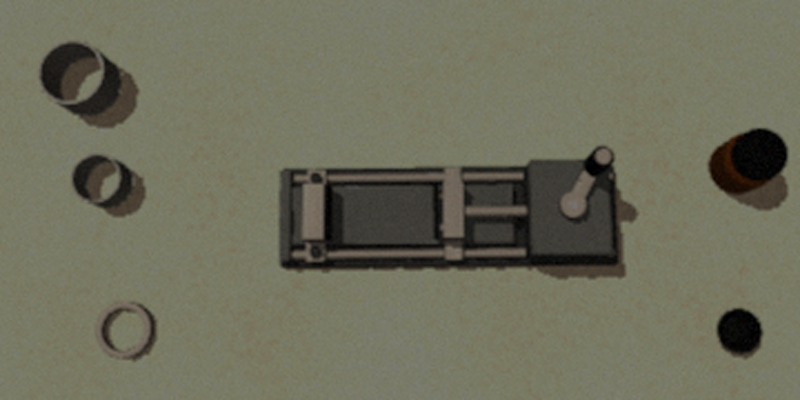

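Lens-hood candidates: the small tube at scene (372,164) / top (183,202), and the big tube at scene (408,170) / top (172,153). The adapter ring is at top (196,269). I choose the small tube. Next I fit models to the masks in both views.

```bash
cat >> h.py <<'E'
from scipy.optimize import minimize
def sil(c,parts,S=4):
    K,T=cal(c); m=np.zeros((400*S,640*S),np.uint8)
    for P in parts:
        q=(K@(T[:3,:3]@P.T+T[:3,3:])); q=((q[:2]/q[2]).T+.5)*S
        cv2.fillConvexPoly(m,cv2.convexHull(q.round().astype(np.int32)),1)
    return m
def cyl(r,z0,z1,n=40):
    a=np.linspace(0,2*np.pi,n); return np.vstack([np.c_[r*np.cos(a),r*np.sin(a),0*a+z] for z in(z0,z1)])
def box(x0,x1,y0,y1,z0,z1): return np.array([[x,y,z] for x in(x0,x1) for y in(y0,y1) for z in(z0,z1)],float)
def place(parts,p):
    c,s=np.cos(p[3]),np.sin(p[3]); R=np.array([[c,-s,0],[s,c,0],[0,0,1]]); return [P@R.T+p[:3] for P in parts]
def fit(masks,parts,p0,free,step=(6,6,6,.05)):
    M={c:cv2.resize(m.astype(np.float32),None,fx=4,fy=4,interpolation=cv2.INTER_LINEAR)>.5 for c,m in masks.items()}
    p0=np.array(p0,float); free=list(free)
    def f(v):
        p=p0.copy(); p[free]=v; L=0
        for c,m in M.items():
            s=sil(c,place(parts,p))>0; L+=1-(s&m).sum()/max(1,(s|m).sum())
        return L
    sx=np.vstack([p0[free]]+[p0[free]+np.eye(len(free))[i]*step[k] for i,k in enumerate(free)])
    r=minimize(f,p0[free],method="Nelder-Mead",options=dict(initial_simplex=sx,xatol=.05,fatol=1e-4)); p=p0.copy();p[free]=r.x
    return p,r.fun/len(M)
def mask(c,t,near):
    b=None
    for d in trace(c,t):
        m=np.array(d["mask"]); 
        if m.sum()<5: continue
        v,u=np.nonzero(m); e=np.hypot(u.mean()-near[0],v.mean()-near[1])
        if b is None or e<b[0]: b=(e,m)
    return b[1]
VICE=[box(-55,55,-185,185,0,10),box(-50,50,-170,-85,0,74)]
E
python3 - <<'E'
from h import *
for c in("scene","top"): grab_frame(c)
mh={"scene":mask("scene","lens_hood",(372,164)),"top":mask("top","lens_hood",(183,202))}
print({c:m.sum() for c,m in mh.items()})
H=[cyl(28,0,40)]
print("hood",fit(mh,H,[593,322,0,0],(0,1)),fit(mh,H,[593,322,0,0],(0,1,2)))
for c in mh: print(c,fit({c:mh[c]},H,[593,322,0,0],(0,1)))
ms={"scene":mask("scene","sleeve",(284,240)),"top":mask("top","sleeve",(407,195))}
print({c:(m.sum(),np.argwhere(m).mean(0)) for c,m in ms.items()})
S=[cyl(11,-24,24)]
print("sleeve",fit(ms,S,[575,-207,117,0],(0,1)),fit(ms,S,[575,-207,117,0],(0,1,2)))
mv={"scene":mask("scene","vice",(292,246)),"top":mask("top","vice",(349,218))}
print({c:m.sum() for c,m in mv.items()})
np.savez("m.npz",**{k+c:m[c] for k,m in (("h",mh),("s",ms),("v",mv)) for c in m})
p,e=fit(mv,VICE,[536,-100,0,0],(0,1,3)); print("vice",p,e)
for c in mv:
    im=cv2.resize(grab_frame(c),None,fx=4,fy=4)
    cs,_=cv2.findContours(cv2.resize(mv[c].astype(np.uint8),None,fx=4,fy=4),0,1); cv2.drawContours(im,cs,-1,(0,255,0),1)
    cs,_=cv2.findContours(sil(c,place(VICE,p)),0,1); cv2.drawContours(im,cs,-1,(0,0,255),1)
    im=im[700:1100,900:1500] if c=="scene" else im[700:1000,1000:1700]
    cv2.imwrite(f"pics/v{c}.png",im)
a,b=cv2.imread("pics/vscene.png"),cv2.imread("pics/vtop.png")
cv2.imwrite("pics/v.png",np.vstack([cv2.resize(a,(480,320)),cv2.resize(b,(480,206))]))
E
```

```text
{'scene': np.int64(281), 'top': np.int64(346)}
hood (array([593.7849853 , 324.58017099,   0.        ,   0.        ]), np.float64(0.22360660930348913)) (array([5.93387681e+02, 3.24368883e+02, 4.67087686e-01, 0.00000000e+00]), np.float64(0.22313509855553193))
scene (array([592.36242676, 324.62664795,   0.        ,   0.        ]), np.float64(0.06616862326574169))
top (array([594.09130144, 324.58882737,   0.        ,   0.        ]), np.float64(0.37802816901408454))Traceback (most recent call last):
  File "<stdin>", line 8, in <module>
  File "h.py", line 41, in mask
    return b[1]
           ~^^^
TypeError: 'NoneType' object is not subscriptable
```

```bash
python3 - <<'E'
from h import *
F={c:grab_frame(c) for c in("scene","top")}
ms={}
for c,n,t0 in(("scene",(284,240),0),("top",(407,195),0)):
    for t in range(3):
        try: ms[c]=mask(c,"sleeve",n); print(c,ms[c].sum(),np.argwhere(ms[c]).mean(0)); break
        except TypeError: grab_frame(c)
S=[cyl(11,-24,24)]
if ms: print("sleeve",fit(ms,S,[575,-207,117,0],(0,1)),fit(ms,S,[575,-207,117,0],(0,1,2)))
mv={"scene":mask("scene","vice",(292,246)),"top":mask("top","vice",(349,218))}
print({c:m.sum() for c,m in mv.items()})
p,e=fit(mv,VICE,[536,-100,0,0],(0,1,3)); print("vice",p,e)
for c in mv: print(c,fit({c:mv[c]},VICE,[536,-100,0,0],(0,1,3)))
np.save("vice.npy",p)
for c in mv:
    im=cv2.resize(F[c],None,fx=4,fy=4)
    im=np.clip(im.astype(float)*1.6,0,255).astype(np.uint8)
    cs,_=cv2.findContours(cv2.resize(mv[c].astype(np.uint8),None,fx=4,fy=4),0,1); cv2.drawContours(im,cs,-1,(0,255,0),1)
    cs,_=cv2.findContours(sil(c,place(VICE,p)),0,1); cv2.drawContours(im,cs,-1,(0,0,255),1)
    im=im[700:1140,860:1500] if c=="scene" else im[720:1000,1020:1700]
    cv2.imwrite(f"pics/v{c}.png",im)
a,b=cv2.imread("pics/vscene.png"),cv2.imread("pics/vtop.png")
cv2.imwrite("pics/v.png",np.vstack([cv2.resize(a,(480,330)),cv2.resize(b,(480,198))]))
E
```

```text
scene 110 [239.88181818 282.25454545]
top 76 [194.59210526 408.02631579]
sleeve (array([ 578.54125977, -207.17614746,  117.        ,    0.        ]), np.float64(0.4185982661336755)) (array([ 578.84592951, -207.86931262,  115.62101266,    0.        ]), np.float64(0.41371875614564396))
{'scene': np.int64(3674), 'top': np.int64(6493)}
vice [ 5.42614473e+02 -5.92151060e+01  0.00000000e+00 -1.68041884e-02] 0.10403083501591065
scene (array([ 5.40589658e+02, -5.73933292e+01,  0.00000000e+00, -1.01699842e-02]), np.float64(0.10903143178977581))
top (array([ 5.41931940e+02, -5.96689149e+01,  0.00000000e+00, -9.00136261e-03]), np.float64(0.09897386734838798))
```

View pics/v.png

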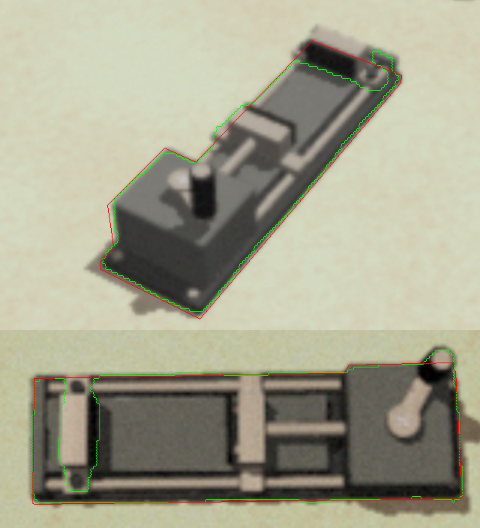

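```bash
python3 - <<'E'
from h import *
im={c:cv2.cvtColor(cv2.imread(f"pics/{c}0.png"),cv2.COLOR_BGR2GRAY) for c in("scene","top")}
hub=onz("top",(398.4,212.6),93); st=onz("top",(411.2,189.2),141)
print("hub",hub,"sleeve top",st)
# dark blobs
dm={}
for c,(u,v) in(("scene",(284,240)),("top",(408,194))):
    m=np.zeros((400,640),bool); w=im[c][v-14:v+15,u-14:u+15]; t=35; m[v-14:v+15,u-14:u+15]=w<t
    n,l,s,ce=cv2.connectedComponentsWithStats(m.astype(np.uint8)); k=1+s[1:,4].argmax(); dm[c]=l==k; print(c,s[k],ce[k],w.min(),np.median(w))
S=[cyl(11,-24,24)]
print(fit({"scene":dm["scene"]},S,[578,-207,117,0],(0,1)),fit(dm,S,[578,-207,117,0],(0,1,2)))
p=np.array([541.5,-59,0,-.012]); 
def V(q): return place([np.array([q],float)],p)[0][0]
print("bed",V([0,66,30]))
R=np.array([[np.cos(.012),-np.sin(.012)],[np.sin(.012),np.cos(.012)]])
for n,q in(("hub",hub),("sl",st)): print(n,"in vice",(R@(q[:2]-p[:2])).round(1))
# jaw edges at z=64 in top; from composite
for n,x,y in(("fixed face",88,425),("fixed back",60,425),("mov face",238,435),("mov back",263,435)):
    q=onz("top",((1020+x*1.41667)/4,(720+(y-330)*1.41667)/4),64); print(n,(R@(q[:2]-p[:2])).round(1))
E
```

```text
hub [ 538.15656017 -185.82055431   93.        ] sleeve top [ 581.13855315 -208.13229856  141.        ]
scene [279 234   8  14 102] [282.40196078 240.73529412] 10 67.0
top [403 188  14  21 136] [409.75735294 198.38970588] 0 101.0
(array([ 580.88867188, -208.16894531,  117.        ,    0.        ]), np.float64(0.38004569687738)) (array([ 578.039266  , -206.70949862,  104.71357308,    0.        ]), np.float64(0.5152175094750238))
bed [542.29198099   6.99524806  30.        ]
hub in vice [  -1.8 -126.9]
sl in vice [  41.4 -148.6]
fixed face [  5. 129.]
fixed back [  5.5 152.2]
mov face [-5.7  5.4]
mov back [ -6.1 -15.1]
```

```bash
cat >> h.py <<'E'
import json
def plan(way,op,start=None,yaw0=None):
    """way: list of (x,y,z,yaw,n rows); prints tool-axis rows from current measured pose"""
    s=sense(); p=np.array(s["eef_pos"] if start is None else start,float); y=s["tcp_rot"][2] if yaw0 is None else yaw0
    out=[]
    for x,yy,z,yt,n in way:
        d=(np.array([x,yy,z])-p)/n; dy=((yt-y+np.pi)%(2*np.pi)-np.pi)/n
        for k in range(n):
            X=np.array([np.cos(y),np.sin(y),0]); Y=np.array([np.sin(y),-np.cos(y),0])
            out.append([op,[round(float(v),1) for v in(d@X,d@Y,-d[2])],[0,0,round(float(-np.degrees(dy)),1)]]); y+=dy; p=p+d
    for i in range(0,len(out),8): print(json.dumps(out[i:i+8]))
E
python3 -c "
from h import *
plan([(593,324.6,130,np.pi/2,9),(593,324.6,12,np.pi/2,4)],85.4)"
```

```text
[[85.4, [-48.9, -12.4, 8.7], [0, 0, 7.7]], [85.4, [-50.1, -5.7, 8.7], [0, 0, 7.7]], [85.4, [-50.4, 1.0, 8.7], [0, 0, 7.7]], [85.4, [-49.8, 7.8, 8.7], [0, 0, 7.7]], [85.4, [-48.3, 14.4, 8.7], [0, 0, 7.7]], [85.4, [-46.0, 20.7, 8.7], [0, 0, 7.7]], [85.4, [-42.8, 26.7, 8.7], [0, 0, 7.7]], [85.4, [-38.8, 32.2, 8.7], [0, 0, 7.7]]]
[[85.4, [-34.2, 37.1, 8.7], [0, 0, 7.7]], [85.4, [0.0, -0.0, 29.5], [0, 0, -0.0]], [85.4, [0.0, -0.0, 29.5], [0, 0, -0.0]], [85.4, [0.0, -0.0, 29.5], [0, 0, -0.0]], [85.4, [0.0, -0.0, 29.5], [0, 0, -0.0]]]
```

Emit:
servo_tool --rows '[[85.4,[-48.9,-12.4,8.7],[0,0,7.7]],[85.4,[-50.1,-5.7,8.7],[0,0,7.7]],[85.4,[-50.4,1.0,8.7],[0,0,7.7]],[85.4,[-49.8,7.8,8.7],[0,0,7.7]],[85.4,[-48.3,14.4,8.7],[0,0,7.7]],[85.4,[-46.0,20.7,8.7],[0,0,7.7]],[85.4,[-42.8,26.7,8.7],[0,0,7.7]],[85.4,[-38.8,32.2,8.7],[0,0,7.7]]]' --force 30

```text
clock: 2.35
eef_pos: [553.2, 352.4, 138.2]
tcp_rot: [3.141, -0.0, 1.7]
contact_force: [0.6, 0.4, 0.6]
opening: 1.002
```

Emit:
servo_tool --rows '[[85.4,[-34.2,37.1,8.7],[0,0,7.7]],[85.4,[0,0,0],[0,0,0]],[85.4,[0,0,0],[0,0,0]]]'

```text
clock: 2.72
eef_pos: [592.8, 324.5, 129.5]
tcp_rot: [-3.141, -0.0, 1.571]
contact_force: [-0.1, 0.2, -0.2]
opening: 1.001
```

```bash
python3 - <<'E'
from h import *
s=sense(); print(s["clock"],s["eef_pos"],s["tcp_rot"],s["contact_force"])
im=[]
for c in("scene","top"):
    f=grab_frame(c); u,v=pix(c,[593,324.6,20]).astype(int)
    r=cv2.resize(f[v-40:v+40,u-60:u+60],(600,400),interpolation=cv2.INTER_CUBIC)
    cs,_=cv2.findContours(sil(c,place([cyl(28,0,40)],[593,324.6,0,0])),0,1)
    cv2.drawContours(r,[((k/4-.5-[u-60,v-40])*5).astype(np.int32) for k in cs],-1,(0,0,255),1); im.append(cv2.resize(r,(400,267)))
cv2.imwrite("pics/g.png",np.vstack(im))
plan([(593,324.6,12,np.pi/2,4)],85.4)
E
```

```text
2.725 [592.79371344 324.45642138 129.4831286 ] [-3.14083725e+00 -8.58104430e-06  1.57067471e+00] [-0.05510806  0.21045953 -0.22295244]
[[85.4, [-0.2, 0.2, 29.5], [0, 0, 0.0]], [85.4, [-0.2, 0.2, 29.5], [0, 0, 0.0]], [85.4, [-0.2, 0.2, 29.5], [0, 0, 0.0]], [85.4, [-0.2, 0.2, 29.5], [0, 0, 0.0]]]
```

View pics/g.png

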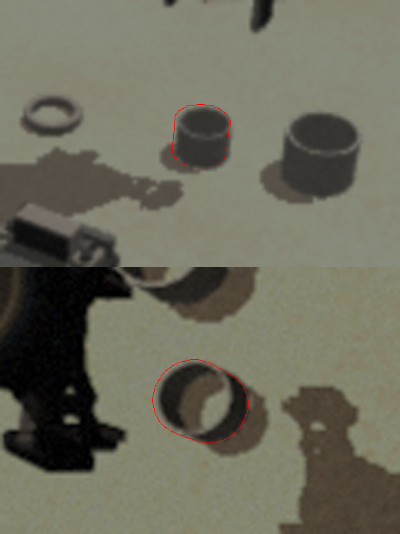

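The picture shows the small tube at its fitted outline, with the big tube and the ring well clear. Descending.

Emit:
servo_tool --rows '[[85.4,[0,0,29.5],[0,0,0]],[85.4,[0,0,29.5],[0,0,0]],[85.4,[0,0,29.5],[0,0,0]],[85.4,[0,0,25],[0,0,0]],[85.4,[0,0,4],[0,0,0]],[50,[0,0,0],[0,0,0]],[50,[0,0,0],[0,0,0]],[50,[0,0,0],[0,0,0]]]' --force 30

```text
clock: 3.82
eef_pos: [593.8, 325.1, 13.7]
tcp_rot: [3.14, -0.001, 1.57]
contact_force: [-1.6, 1.5, 5.6]
opening: 0.583
```

Emit:
servo_tool --rows '[[50,[0,0,0],[0,0,0]],[50,[0,0,0],[0,0,0]],[50,[0,0,0],[0,0,0]],[50,[0,0,-30],[0,0,0]],[50,[0,0,-50],[0,0,0]],[50,[0,0,-50],[0,0,0]],[50,[0,0,0],[0,0,0]]]'

```text
clock: 4.7
eef_pos: [596.1, 325.9, 147.7]
tcp_rot: [3.134, -0.004, 1.57]
contact_force: [-0.2, 0.3, -0.0]
opening: 0.585
```

```bash
python3 - <<'E'
from h import *
s=sense(); print(s["clock"],s["eef_pos"],s["tcp_rot"],s["contact_force"],s["opening"])
for c in("scene","top"):
    f=grab_frame(c); u,v=pix(c,s["eef_pos"]).astype(int)
    cv2.imwrite(f"pics/l{c}.png",cv2.resize(f[max(0,v-50):v+50,max(0,u-60):u+60],(480,400)))
    try:
        m=mask(c,"lens_hood",(u,v)); print(c,m.sum(),np.argwhere(m).mean(0)[::-1],(u,v))
        print(fit({c:m},[cyl(28,0,40)],[*(s["eef_pos"]+[0,0,-10]),0],(0,1)))
    except Exception as e: print(e)
plan([(542.3,7,150,np.pi/2,6)],50)
E
```

```text
4.7 [596.0857203  325.92709441 147.66749471] [ 3.133747   -0.00418147  1.57026721] [-0.24558353  0.28329668 -0.03132341] 0.5852941793731571
scene 241 [373.43153527 163.54771784] (np.int64(377), np.int64(132))
(array([596.0857203 , 325.92709441, 137.66749471,   0.        ]), np.float64(1.0))
top 335 [184.88955224 201.34626866] (np.int64(162), np.int64(189))
(array([567.41429163, 269.02832221, 137.66749471,   0.        ]), np.float64(0.5564936677427366))
[[50, [-52.8, -8.3, -1.5], [0, 0, -0.0]], [50, [-52.8, -8.3, -1.5], [0, 0, -0.0]], [50, [-52.8, -8.3, -1.5], [0, 0, -0.0]], [50, [-52.8, -8.3, -1.5], [0, 0, -0.0]], [50, [-52.8, -8.3, -1.5], [0, 0, -0.0]], [50, [-52.8, -8.3, -1.5], [0, 0, -0.0]]]
```

```bash
python3 - <<'E'
from h import *
s=sense(); print(s["clock"],s["eef_pos"],s["tcp_rot"],s["contact_force"],s["opening"],s["joint_efforts"].round(1))
a=cv2.imread("pics/lscene.png");b=cv2.imread("pics/ltop.png")
cv2.imwrite("pics/l.png",np.hstack([a,b])[:, :])
cv2.imwrite("pics/l.png",cv2.resize(np.hstack([a,b]),(800,333)))
E
```

```text
4.9 [592.35924371 323.982351   140.98664957] [-3.13988790e+00  9.59674472e-04  1.57024442e+00] [-0.11697577  0.59550776 -0.85555255] 0.5841994915442879 [ -0.  -70.1 -33.3  -0.   -0.   -0. ]
```

View pics/l.png

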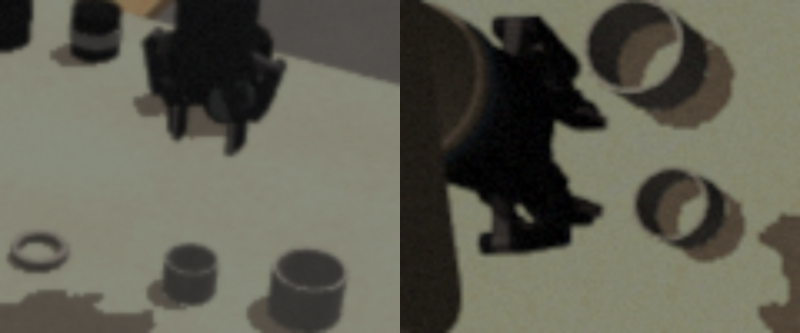

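The lift came up empty: the tube still stands at about scene (373,164), and the fingers only closed to the commanded 50 mm. I'll re-measure the tube and grip again with a smaller opening target.

```bash
python3 - <<'E'
from h import *
def fill(m): 
    cs,_=cv2.findContours(m.astype(np.uint8),0,2); o=np.zeros(m.shape,np.uint8); cv2.drawContours(o,cs,-1,1,-1); return o>0
for k in range(2):
    mm={}
    for c,n in(("scene",(372,164)),("top",(184,202))):
        grab_frame(c); mm[c]=fill(mask(c,"lens_hood",n)); print(c,mm[c].sum())
    for r,h in((28,40),(25,40),(25,36),(22,36)): print(r,h,fit(mm,[cyl(r,0,h)],[593,325,0,0],(0,1)),fit({"top":mm["top"]},[cyl(r,0,h)],[593,325,0,0],(0,1))[0][:2])
print(sense()["eef_pos"])
E
```

```text
scene 247
top 296
28 40 (array([593.60626221, 325.13137817,   0.        ,   0.        ]), np.float64(0.29929371026138546)) [593.42669296 323.34099579]
25 40 (array([592.95904732, 323.97087574,   0.        ,   0.        ]), np.float64(0.24648834197514818)) [593.56735337 324.00299859]
25 36 (array([592.86887503, 324.65993094,   0.        ,   0.        ]), np.float64(0.2843865363419402)) [593.6007576  324.67313385]
22 36 (array([592.11240196, 325.54840946,   0.        ,   0.        ]), np.float64(0.40937971099965315)) [596.19262695 328.16259766]
scene 279
top 298
28 40 (array([593.02316284, 325.13206482,   0.        ,   0.        ]), np.float64(0.2582282248468489)) [593.38215041 323.85687971]
25 40 (array([593.65246755, 324.78838649,   0.        ,   0.        ]), np.float64(0.29847280326753006)) [593.97755718 324.63896751]
25 36 (array([594.03158545, 326.67278183,   0.        ,   0.        ]), np.float64(0.33983125984461426)) [594.1365352  325.31709057]
22 36 (array([592.34275293, 329.13686967,   0.        ,   0.        ]), np.float64(0.4744599230879753)) [592.27466202 329.98112679]
[593.04011327 324.40909086 141.72933888]
```

Emit:
servo_tool --rows '[[85.4,[0,0,0],[0,0,0]],[85.4,[0,0,30],[0,0,0]],[85.4,[0,0,40],[0,0,0]],[85.4,[0,0,40],[0,0,0]],[85.4,[0,0,20],[0,0,0]],[85.4,[0,0,2],[0,0,0]],[20,[0,0,0],[0,0,0]],[20,[0,0,0],[0,0,0]]]' --force 40

```text
clock: 6.3
eef_pos: [594.4, 325.1, 12.1]
tcp_rot: [3.139, -0.001, 1.57]
contact_force: [-4.6, -2.2, 19.0]
opening: 0.61
```

Emit:
servo_tool --rows '[[20,[0,0,0],[0,0,0]],[20,[0,0,0],[0,0,0]],[20,[0,0,0],[0,0,0]],[20,[0,0,0],[0,0,0]],[20,[0,0,0],[0,0,0]]]'

```text
clock: 6.92
eef_pos: [594.4, 325.1, 12.7]
tcp_rot: [3.139, -0.001, 1.57]
contact_force: [-2.3, -0.9, 8.2]
opening: 0.598
```

Emit:
servo_tool --rows '[[20,[0,0,-3],[0,0,0]],[20,[0,0,-7],[0,0,0]],[20,[0,0,-15],[0,0,0]],[20,[0,0,-25],[0,0,0]],[20,[0,0,-25],[0,0,0]],[20,[0,0,-25],[0,0,0]],[20,[0,0,-10],[0,0,0]],[20,[0,0,0],[0,0,0]]]'

```text
clock: 7.92
eef_pos: [593.6, 324.7, 121.1]
tcp_rot: [3.14, -0.001, 1.57]
contact_force: [0.2, -0.6, -1.2]
opening: 0.234
```

```bash
python3 - <<'E'
from h import *
s=sense(); print(s["clock"],s["eef_pos"],s["contact_force"],s["opening"])
o=[]
for c in("scene","top"):
    f=grab_frame(c); u,v=pix(c,s["eef_pos"]).astype(int)
    for d in boxes_of(c,"lens_hood"): print(c,round(d["conf"],2),toworld(c,d["centre"]).round())
    r=cv2.resize(f[max(0,v-50):v+50,max(0,u-60):u+60],(400,333)); o.append(np.clip(r*2.,0,255).astype(np.uint8))
cv2.imwrite("pics/l2.png",np.hstack(o))
E
```

```text
7.925 [593.60328881 324.67250828 121.08296396] [ 0.15917983 -0.63868159 -1.17519586] 0.233771599457564
scene 0.57 [714. 337.  37.]
scene 0.55 [604. 317.  24.]
top 0.61 [715. 354.  35.]
top 0.56 [600. 327.  28.]
```

View pics/l2.png

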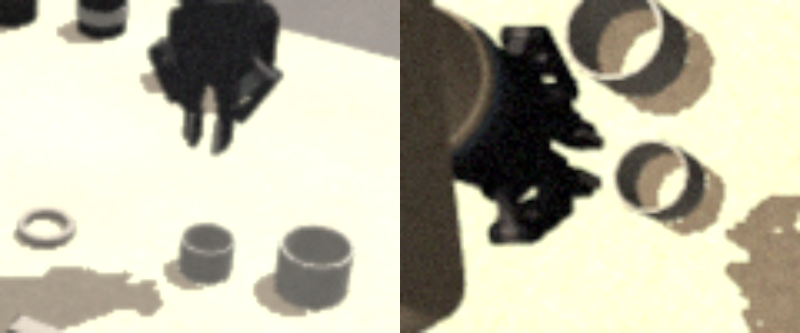

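The tube slipped out again when lifted. The pads swing back when open, so the grip was probably too near the rim. I'll re-measure and grip lower.

```bash
cat >> h.py <<'E'
def fill(m): 
    cs,_=cv2.findContours(m.astype(np.uint8),0,2); o=np.zeros(m.shape,np.uint8); cv2.drawContours(o,cs,-1,1,-1); return o>0
E
python3 - <<'E'
from h import *
from scipy.optimize import minimize
mm={}
for c,n in(("scene",(376,164)),("top",(184,200))):
    grab_frame(c); mm[c]=fill(mask(c,"lens_hood",n)); print(c,mm[c].sum(),np.argwhere(mm[c]).mean(0)[::-1])
for r,h in((28,40),(25,40)):
    print(r,h,fit(mm,[cyl(r,0,h)],[598,323,0,0],(0,1)))
    for c in mm: print(c,fit({c:mm[c]},[cyl(r,0,h)],[598,323,0,0],(0,1)))
M={c:cv2.resize(m.astype(np.float32),None,fx=4,fy=4)>.5 for c,m in mm.items()}
def f(v):
    L=0
    for c in M:
        s=sil(c,[cyl(v[2],0,v[3])+[v[0],v[1],0]])>0; L+=1-(s&M[c]).sum()/(s|M[c]).sum()
    return L
r=minimize(f,[598,323,27,38],method="Nelder-Mead",options=dict(initial_simplex=[[598,323,27,38],[603,323,27,38],[598,328,27,38],[598,323,31,38],[598,323,27,44]])); print(r.x,r.fun)
E
```

```text
scene 258 [376.26744186 164.67829457]
top 569 [186.01405975 196.88927944]
28 40 (array([604.29795702, 323.26145029,   0.        ,   0.        ]), np.float64(0.07149472993038686))
scene (array([603.54956055, 324.65930176,   0.        ,   0.        ]), np.float64(0.09971572272031493))
top (array([604.38184929, 322.86630154,   0.        ,   0.        ]), np.float64(0.037744082033380644))
25 40 (array([603.86717415, 325.64943027,   0.        ,   0.        ]), np.float64(0.13543068008211084))
scene (array([603.97466564, 325.80507994,   0.        ,   0.        ]), np.float64(0.08086832061068705))
top (array([605.11424255, 324.99834442,   0.        ,   0.        ]), np.float64(0.190989010989011))
[604.46596595 323.48884208  28.14794457  39.70036273] 0.14386390954545714
```

Emit:
servo_tool --rows '[[85.4,[-1.3,11,0],[0,0,0]],[85.4,[0,0,0],[0,0,0]],[85.4,[0,0,30],[0,0,0]],[85.4,[0,0,40],[0,0,0]],[85.4,[0,0,35],[0,0,0]],[85.4,[0,0,12],[0,0,0]],[40,[0,0,0],[0,0,0]],[40,[0,0,0],[0,0,0]]]' --force 50

```text
clock: 9.32
eef_pos: [605.2, 323.7, 5.0]
tcp_rot: [3.14, -0.001, 1.57]
contact_force: [-3.6, -0.9, 6.8]
opening: 0.624
```

Emit:
servo_tool --rows '[[40,[0,0,0],[0,0,0]],[40,[0,0,0],[0,0,0]],[40,[0,0,0],[0,0,0]],[40,[0,0,-1],[0,0,0]],[40,[0,0,-3],[0,0,0]],[40,[0,0,-8],[0,0,0]],[40,[0,0,-10],[0,0,0]],[40,[0,0,0],[0,0,0]]]'

```text
clock: 10.32
eef_pos: [605.0, 323.6, 26.5]
tcp_rot: [3.14, -0.001, 1.57]
contact_force: [-0.6, -0.3, -0.6]
opening: 0.619
```

```bash
python3 - <<'E'
from h import *
s=sense(); print(s["clock"],s["eef_pos"],s["contact_force"],s["opening"])
o=[]
for c in("scene","top"):
    f=grab_frame(c); u,v=pix(c,s["eef_pos"]).astype(int)
    for d in boxes_of(c,"lens_hood"): print(c,round(d["conf"],2),toworld(c,d["centre"]).round())
    r=cv2.resize(f[max(0,v-50):v+50,max(0,u-60):u+60],(400,333)); o.append(np.clip(r*2.,0,255).astype(np.uint8))
cv2.imwrite("pics/l3.png",np.hstack(o))
E
```

```text
10.325 [604.97922363 323.58036396  26.51683961] [-0.63684047 -0.30437349 -0.60792046] 0.6193722775015799
scene 0.76 [711. 337.  31.]
scene 0.74 [604. 311.  44.]
top 0.79 [606. 307.  45.]
top 0.62 [724. 342.  36.]
```

Emit:
servo_tool --rows '[[40,[0,0,-30],[0,0,0]],[40,[0,0,-40],[0,0,0]],[40,[-20,-5,-20],[0,0,0]],[40,[-40,-8,-3.5],[0,0,0]],[40,[-50,-10,0],[0,0,0]],[40,[-50,-10,0],[0,0,0]],[40,[-50,-10,0],[0,0,0]],[40,[-50,-10,0],[0,0,0]]]'

```text
clock: 11.52
eef_pos: [550.5, 61.7, 118.5]
tcp_rot: [-3.142, 0.0, 1.571]
contact_force: [0.0, 0.9, -0.2]
opening: 0.618
```

Emit:
servo_tool --rows '[[40,[-36.6,-6.7,0],[0,0,0]],[40,[-20,-3,0],[0,0,0]],[40,[0,0,0],[0,0,0]],[40,[0,0,0],[0,0,0]]]'

```text
clock: 12.02
eef_pos: [541.7, 7.4, 118.6]
tcp_rot: [3.141, -0.0, 1.571]
contact_force: [-0.3, -0.4, -0.8]
opening: 0.619
```

```bash
python3 - <<'E'
from h import *
s=sense(); print(s["clock"],s["eef_pos"],s["tcp_rot"],s["contact_force"],s["opening"])
mm={}; o=[]
for c in("scene","top"):
    f=grab_frame(c); n=pix(c,s["eef_pos"]+[0,0,15]); u,v=n.astype(int)
    try: mm[c]=fill(mask(c,"lens_hood",n)); print(c,mm[c].sum(),np.argwhere(mm[c]).mean(0)[::-1],n)
    except Exception as e: print(e)
    r=cv2.resize(f[max(0,v-50):v+50,max(0,u-60):u+60],(400,333),interpolation=cv2.INTER_CUBIC); o.append(np.clip(r*2.,0,255).astype(np.uint8))
cv2.imwrite("pics/l4.png",np.hstack(o))
E
```

```text
12.025 [541.7102909    7.41241112 118.64974197] [ 3.14136208e+00 -3.45333547e-04  1.57052904e+00] [-0.27279481 -0.42385556 -0.80178524] 0.6189356351322521
scene 336 [312.27083333 183.13392857] [312.75187105 183.17095092]
top 948 [175.60126582 154.72362869] [311.23231038 211.14509658]
```

View pics/l4.png

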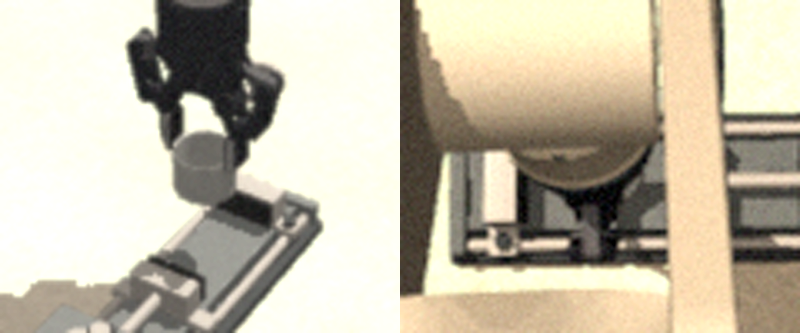

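The hood is held upright between the fingers (left half of the view, about (205,165)), above the bed. Lowering it.

Emit:
servo_tool --rows '[[40,[0,0,25],[0,0,0]],[40,[0,0,30],[0,0,0]],[40,[0,0,17],[0,0,0]],[40,[0,0,6],[0,0,0]],[40,[0,0,3],[0,0,0]],[40,[0,0,0],[0,0,0]],[40,[0,0,0],[0,0,0]]]'

```text
clock: 13.1
eef_pos: [541.9, 6.6, 38.4]
tcp_rot: [3.14, -0.0, 1.57]
contact_force: [0.6, 0.9, -0.3]
opening: 0.622
```

Emit:
servo_tool --rows '[[40,[0,0,1],[0,0,0]],[40,[0,0,0],[0,0,0]]]'

```text
clock: 13.35
eef_pos: [541.4, 6.6, 36.8]
tcp_rot: [3.141, 0.0, 1.57]
contact_force: [0.9, 1.1, -1.0]
opening: 0.623
```

Emit:
servo_tool --rows '[[40,[0,0,1],[0,0,0]],[40,[0,0,0],[0,0,0]]]'

```text
clock: 13.6
eef_pos: [541.2, 6.6, 35.6]
tcp_rot: [-3.141, 0.0, 1.57]
contact_force: [-0.2, 0.7, -0.6]
opening: 0.614
```

Emit:
servo_tool --rows '[[40,[0,0,1],[0,0,0]],[40,[0,0,0],[0,0,0]]]'

```text
clock: 13.85
eef_pos: [541.4, 6.6, 35.1]
tcp_rot: [3.142, 0.0, 1.57]
contact_force: [-1.1, -0.9, 4.7]
opening: 0.619
```

Emit:
servo_tool --rows '[[60,[0,0,0],[0,0,0]],[70,[0,0,0],[0,0,0]],[85.4,[0,0,0],[0,0,0]],[85.4,[0,0,0],[0,0,0]],[85.4,[0,0,-25],[0,0,0]],[85.4,[0,0,-50],[0,0,0]],[85.4,[0,0,-50],[0,0,0]],[85.4,[0,0,-20],[0,0,0]]]'

```text
clock: 14.85
eef_pos: [542.8, 6.6, 182.8]
tcp_rot: [3.137, -0.0, 1.57]
contact_force: [-0.2, -0.2, -0.1]
opening: 1.0
```

Emit:
servo_tool --rows '[[85.4,[-40,7,0],[0,0,0]],[85.4,[-50,8,0],[0,0,0]],[85.4,[-50,8,0],[0,0,0]],[85.4,[-40,8,0],[0,0,0]],[85.4,[-34,7,0],[0,0,0]],[85.4,[0,0,0],[0,0,0]],[85.4,[0,0,0],[0,0,0]]]'

```text
clock: 15.72
eef_pos: [578.8, -206.9, 179.4]
tcp_rot: [-3.141, -0.001, 1.57]
contact_force: [-0.1, -0.0, -0.3]
opening: 0.998
```

```bash
python3 - <<'E'
from h import *
s=sense(); print(s["clock"],s["eef_pos"],s["tcp_rot"],s["contact_force"],s["opening"])
mm={}; o=[]
for c in("scene","top"):
    f=grab_frame(c); n=pix(c,[542,7,50]); u,v=n.astype(int)
    try: mm[c]=fill(mask(c,"lens_hood",n)); print(c,mm[c].sum(),np.argwhere(mm[c]).mean(0)[::-1],n); print(fit({c:mm[c]},[cyl(28,0,40)],[542,7,30,0],(0,1)))
    except Exception as e: print(e)
    for d in boxes_of(c,"sleeve"): print("sleeve",c,round(d["conf"],2),toworld(c,d["centre"]).round())
    if c=="scene": u-=30;v+=25
    else: u+=30
    r=cv2.resize(f[max(0,v-50):v+50,max(0,u-60):u+60],(400,333),interpolation=cv2.INTER_CUBIC); o.append(np.clip(r*2.,0,255).astype(np.uint8))
cv2.imwrite("pics/l5.png",np.hstack(o))
E
```

```text
15.725 [ 578.7956835  -206.91431176  179.37828691] [-3.14088766e+00 -6.07480550e-04  1.56986197e+00] [-0.06876311 -0.04520871 -0.26439463] 0.9983411992810786
scene 302 [314.21523179 204.93377483] [312.98974863 205.17381711]
(array([539.36612511,  11.16663647,  30.        ,   0.        ]), np.float64(0.20610561056105614))
sleeve scene 0.52 [ 586. -214.  121.]
top 493 [313.54158215 216.70182556] [313.51139021 216.18078861]
(array([540.63162837,   7.15100585,  30.        ,   0.        ]), np.float64(0.03466567974339996))
```

View pics/l5.png

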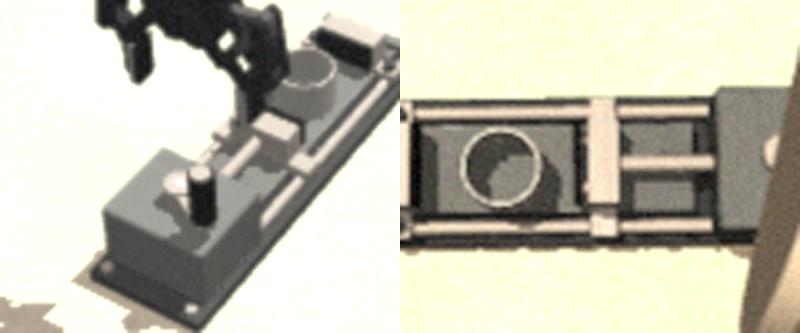

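Emit:
servo_tool --rows '[[85.4,[0,1.5,25],[0,0,0]],[85.4,[0,0,30],[0,0,0]],[85.4,[0,0,20],[0,0,0]],[85.4,[0,0,6],[0,0,0]],[40,[0,0,0],[0,0,0]],[30,[0,0,0],[0,0,0]],[27,[0,0,0],[0,0,0]],[24,[0,0,0],[0,0,0]]]' --force 40

```text
clock: 17.02
eef_pos: [580.9, -207.5, 99.2]
tcp_rot: [3.141, 0.0, 1.57]
contact_force: [-0.8, -0.1, 0.2]
opening: 0.285
```

Emit:
servo_tool --rows '[[10,[0,0,0],[0,0,0]],[10,[0,0,0],[0,0,0]],[10,[0,0,0],[0,0,0]]]'

```text
clock: 17.4
eef_pos: [580.2, -207.5, 99.3]
tcp_rot: [-3.141, 0.0, 1.57]
contact_force: [-4.5, 0.1, 6.7]
opening: 0.24
```

```bash
cat > arc.py <<'E'
import numpy as np,json,sys
def arc(t0,dt,n,ex=0,ey=0,r=45.):
    """tool rows (yaw pi/2: tool x = world y, tool y = world x); errors of rounding carried; (ex,ey) extra world shift in row 1"""
    f=lambda t:np.array([-r*np.sin(t),r*np.cos(t)]); acc=f(t0)-[ey,ex]; out=[]
    for k in range(1,n+1):
        d=np.round(f(t0+dt*k)-acc,1); acc=acc+d; out.append([10,[float(d[0]),float(d[1]),0],[0,0,0]])
    print(round(t0,3),"->",round(t0+dt*n,3)); 
    for i in range(0,n,8): print(json.dumps(out[i:i+8]))
E
cat > st.py <<'E'
from rig import sense; import numpy as np,sys
s=sense(); C=np.array([float(a) for a in sys.argv[1:3]] or [539.7,-186.5]); d=s["eef_pos"][:2]-C; t=np.arctan2(-d[1],d[0]); F=s["contact_force"][:2]
er=d/np.hypot(*d); et=np.array([-np.sin(t),-np.cos(t)])
print(s["clock"],"r",np.hypot(*d).round(2),"th",t.round(3),"Frad",(F@er).round(2),"Ftan",(F@et).round(2),"Fz",s["contact_force"][2].round(1),s["opening"].round(3))
E
python3 -c "
from arc import *
arc(.478,.08,16)"; python3 st.py
```

```text
0.478 -> 1.758
[[10, [-3.1, -1.8, 0], [0, 0, 0]], [10, [-3.0, -2.0, 0], [0, 0, 0]], [10, [-2.8, -2.3, 0], [0, 0, 0]], [10, [-2.6, -2.4, 0], [0, 0, 0]], [10, [-2.4, -2.7, 0], [0, 0, 0]], [10, [-2.2, -2.9, 0], [0, 0, 0]], [10, [-2.0, -3.0, 0], [0, 0, 0]], [10, [-1.7, -3.2, 0], [0, 0, 0]]]
[[10, [-1.4, -3.3, 0], [0, 0, 0]], [10, [-1.2, -3.4, 0], [0, 0, 0]], [10, [-0.9, -3.5, 0], [0, 0, 0]], [10, [-0.6, -3.5, 0], [0, 0, 0]], [10, [-0.3, -3.6, 0], [0, 0, 0]], [10, [-0.1, -3.6, 0], [0, 0, 0]], [10, [0.3, -3.6, 0], [0, 0, 0]], [10, [0.5, -3.5, 0], [0, 0, 0]]]Traceback (most recent call last):
  File "st.py", line 4, in <module>
    print(s["clock"],"r",np.hypot(*d).round(2),"th",t.round(3),"Frad",(F@er).round(2),"Ftan",(F@et).round(2),"Fz",s["contact_force"][2].round(1),s["opening"].round(3))
                                                                                                                                                 ^^^^^^^^^^^^^^^^^^
AttributeError: 'float' object has no attribute 'round'
```

Emit:
servo_tool --rows '[[10,[-3.1,-1.8,0],[0,0,0]],[10,[-3.0,-2.0,0],[0,0,0]],[10,[-2.8,-2.3,0],[0,0,0]],[10,[-2.6,-2.4,0],[0,0,0]],[10,[-2.4,-2.7,0],[0,0,0]],[10,[-2.2,-2.9,0],[0,0,0]],[10,[-2.0,-3.0,0],[0,0,0]],[10,[-1.7,-3.2,0],[0,0,0]]]'

```text
clock: 18.4
eef_pos: [561.4, -225.0, 99.2]
tcp_rot: [3.14, -0.003, 1.569]
contact_force: [3.8, 12.0, 3.8]
opening: 0.238
```

```bash
sed -i 's/s\["opening"\].round(3)/round(s["opening"],3)/' st.py; python3 st.py; python3 -c "from rig import sense;print(sense()['eef_pos'])"
```

```text
18.4 r 44.21 th 1.058 Frad -8.6 Ftan -9.15 Fz 3.8 0.238
[ 561.38434372 -225.02904907   99.24122717]
```

Emit:
servo_tool --rows '[[10,[-1.4,-3.3,0],[0,0,0]],[10,[-1.2,-3.4,0],[0,0,0]],[10,[-0.9,-3.5,0],[0,0,0]],[10,[-0.6,-3.5,0],[0,0,0]],[10,[-0.3,-3.6,0],[0,0,0]],[10,[-0.1,-3.6,0],[0,0,0]],[10,[0.3,-3.6,0],[0,0,0]],[10,[0.5,-3.5,0],[0,0,0]]]'

```text
clock: 19.4
eef_pos: [535.1, -229.2, 99.4]
tcp_rot: [3.136, -0.002, 1.569]
contact_force: [10.0, 11.0, -1.5]
opening: 0.242
```

```bash
python3 st.py;  python3 -c "
from arc import *
arc(1.758,.1,16)"
```

```text
19.4 r 42.91 th 1.678 Frad -11.99 Ftan -8.79 Fz -1.5 0.242
1.758 -> 3.358
[[10, [1.1, -4.4, 0], [0, 0, 0]], [10, [1.4, -4.2, 0], [0, 0, 0]], [10, [1.9, -4.1, 0], [0, 0, 0]], [10, [2.4, -3.9, 0], [0, 0, 0]], [10, [2.6, -3.6, 0], [0, 0, 0]], [10, [3.1, -3.3, 0], [0, 0, 0]], [10, [3.3, -3.0, 0], [0, 0, 0]], [10, [3.6, -2.7, 0], [0, 0, 0]]]
[[10, [3.9, -2.3, 0], [0, 0, 0]], [10, [4.1, -1.9, 0], [0, 0, 0]], [10, [4.2, -1.4, 0], [0, 0, 0]], [10, [4.4, -1.1, 0], [0, 0, 0]], [10, [4.5, -0.6, 0], [0, 0, 0]], [10, [4.5, -0.1, 0], [0, 0, 0]], [10, [4.4, 0.3, 0], [0, 0, 0]], [10, [4.5, 0.7, 0], [0, 0, 0]]]
```

Emit:
servo_tool --rows '[[10,[2.1,-4.4,0],[0,0,0]],[10,[2.4,-4.2,0],[0,0,0]],[10,[2.4,-4.1,0],[0,0,0]],[10,[2.4,-3.9,0],[0,0,0]],[10,[2.6,-3.6,0],[0,0,0]],[10,[3.1,-3.3,0],[0,0,0]],[10,[3.3,-3.0,0],[0,0,0]],[10,[3.6,-2.7,0],[0,0,0]]]'

```text
clock: 20.4
eef_pos: [505.4, -210.9, 99.7]
tcp_rot: [3.137, 0.004, 1.571]
contact_force: [3.6, -7.8, -1.8]
opening: 0.237
```

```bash
python3 st.py 539.7 -184
```

```text
20.4 r 43.55 th 2.477 Frad 1.99 Ftan -8.41 Fz -1.8 0.237
```

Emit:
servo_tool --rows '[[10,[3.9,-2.3,0],[0,0,0]],[10,[4.1,-1.9,0],[0,0,0]],[10,[4.2,-1.4,0],[0,0,0]],[10,[4.4,-1.1,0],[0,0,0]],[10,[4.5,-0.6,0],[0,0,0]],[10,[4.5,-0.1,0],[0,0,0]],[10,[4.4,0.3,0],[0,0,0]],[10,[4.5,0.7,0],[0,0,0]]]'

```text
clock: 21.4
eef_pos: [497.2, -176.1, 99.5]
tcp_rot: [3.14, 0.003, 1.571]
contact_force: [-2.9, -8.9, 3.9]
opening: 0.239
```

```bash
python3 st.py 539.7 -184; python3 - <<'E'
import numpy as np
from rig import sense
from scipy.optimize import least_squares
P=np.array([[580.2,-207.5],[561.4,-225],[535.1,-229.2],sense()["eef_pos"][:2]])
r=least_squares(lambda c:np.hypot(*(P-c).T)-45,[540,-185]); print(r.x,r.fun)
from arc import *
arc(3.358,.1,8)
E
```

```text
21.4 r 43.23 th -2.957 Frad 1.24 Ftan -9.26 Fz 3.9 0.239
[ 541.40109396 -184.66590846] [ 0.01944965  0.01994206 -0.02234894  0.0292927 ]
3.358 -> 4.158
[[10, [4.3, 1.2, 0], [0, 0, 0]], [10, [4.2, 1.6, 0], [0, 0, 0]], [10, [4.1, 2.0, 0], [0, 0, 0]], [10, [3.8, 2.4, 0], [0, 0, 0]], [10, [3.5, 2.8, 0], [0, 0, 0]], [10, [3.2, 3.1, 0], [0, 0, 0]], [10, [2.9, 3.5, 0], [0, 0, 0]], [10, [2.6, 3.7, 0], [0, 0, 0]]]
```

```bash
python3 -c "
from arc import *
arc(3.37,.1,24)"
```

```text
3.37 -> 5.77
[[10, [4.3, 1.2, 0], [0, 0, 0]], [10, [4.2, 1.7, 0], [0, 0, 0]], [10, [4.0, 2.1, 0], [0, 0, 0]], [10, [3.8, 2.4, 0], [0, 0, 0]], [10, [3.5, 2.9, 0], [0, 0, 0]], [10, [3.2, 3.1, 0], [0, 0, 0]], [10, [2.8, 3.5, 0], [0, 0, 0]], [10, [2.6, 3.7, 0], [0, 0, 0]]]
[[10, [2.1, 4.0, 0], [0, 0, 0]], [10, [1.7, 4.1, 0], [0, 0, 0]], [10, [1.3, 4.3, 0], [0, 0, 0]], [10, [0.9, 4.4, 0], [0, 0, 0]], [10, [0.4, 4.5, 0], [0, 0, 0]], [10, [-0.1, 4.5, 0], [0, 0, 0]], [10, [-0.4, 4.5, 0], [0, 0, 0]], [10, [-1.0, 4.4, 0], [0, 0, 0]]]
[[10, [-1.3, 4.3, 0], [0, 0, 0]], [10, [-1.8, 4.1, 0], [0, 0, 0]], [10, [-2.2, 3.9, 0], [0, 0, 0]], [10, [-2.6, 3.7, 0], [0, 0, 0]], [10, [-2.9, 3.5, 0], [0, 0, 0]], [10, [-3.2, 3.1, 0], [0, 0, 0]], [10, [-3.6, 2.7, 0], [0, 0, 0]], [10, [-3.8, 2.4, 0], [0, 0, 0]]]
```

Emit:
servo_tool --rows '[[10,[4.3,1.7,0],[0,0,0]],[10,[4.2,2.2,0],[0,0,0]],[10,[4.0,2.6,0],[0,0,0]],[10,[3.8,2.4,0],[0,0,0]],[10,[3.5,2.9,0],[0,0,0]],[10,[3.2,3.1,0],[0,0,0]],[10,[2.8,3.5,0],[0,0,0]],[10,[2.6,3.7,0],[0,0,0]]]'

```text
clock: 22.4
eef_pos: [517.1, -146.2, 99.3]
tcp_rot: [-3.138, 0.0, 1.571]
contact_force: [-9.0, -2.1, 11.3]
opening: 0.242
```

Emit:
servo_tool --rows '[[10,[2.1,4.0,0],[0,0,0]],[10,[1.7,4.1,0],[0,0,0]],[10,[1.3,4.3,0],[0,0,0]],[10,[0.9,4.4,0],[0,0,0]],[10,[0.4,4.5,0],[0,0,0]],[10,[-0.1,4.5,0],[0,0,0]],[10,[-0.4,4.5,0],[0,0,0]],[10,[-1.0,4.4,0],[0,0,0]]]'

```text
clock: 23.4
eef_pos: [552.1, -140.3, 99.3]
tcp_rot: [-3.139, -0.002, 1.57]
contact_force: [-7.9, 4.6, 11.4]
opening: 0.239
```

```bash
python3 st.py 541.4 -184.7; python3 - <<'E'
from h import *
o=[]
for c in("scene","top"):
    f=grab_frame(c); n=pix(c,[542,15,50]); u,v=n.astype(int)
    for t in("lens_hood","jaw"):
        for d in boxes_of(c,t): print(t,c,round(d["conf"],2),toworld(c,d["centre"]).round())
    try: m=fill(mask(c,"lens_hood",n)); print(c,fit({c:m},[cyl(28,0,40)],[542,8,30,0],(0,1)))
    except Exception as e: print(e)
    r=cv2.resize(f[v-33:v+34,u-40:u+40],(400,333),interpolation=cv2.INTER_CUBIC); o.append(np.clip(r*2.,0,255).astype(np.uint8))
cv2.imwrite("pics/l6.png",np.hstack(o))
E
```

```text
23.4 r 45.66 th -1.334 Frad 2.66 Ftan -8.76 Fz 11.4 0.239
lens_hood scene 0.87 [713. 338.  33.]
lens_hood scene 0.48 [541.  33.  58.]
jaw scene 0.59 [554. -35.  53.]
jaw scene 0.55 [ 566. -155.   35.]
scene (array([541.59672737,  24.67617321,  30.        ,   0.        ]), np.float64(0.2641478029294274))
lens_hood top 0.59 [543.  21.  68.]
lens_hood top 0.56 [714. 353.  36.]
jaw top 0.94 [543. -27.  61.]
top (array([540.43994141,  19.80957031,  30.        ,   0.        ]), np.float64(0.6616355313621181))
```

View pics/l6.png

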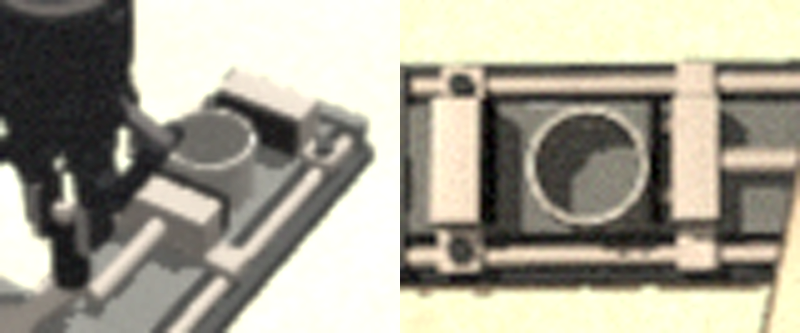

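The top half shows the jaw pushing the hood. The hood's left edge is at about 527 and the fixed pad's face at about 483–495, so roughly 15–20 mm (about 2 rad) remain.

Emit:
servo_tool --rows '[[10,[-1.3,4.3,0],[0,0,0]],[10,[-1.8,4.1,0],[0,0,0]],[10,[-2.2,3.9,0],[0,0,0]],[10,[-2.6,3.7,0],[0,0,0]],[10,[-2.9,3.5,0],[0,0,0]],[10,[-3.2,3.1,0],[0,0,0]],[10,[-3.6,2.7,0],[0,0,0]],[10,[-3.8,2.4,0],[0,0,0]]]'

```text
clock: 24.8
eef_pos: [580.4, -161.4, 99.3]
tcp_rot: [-3.14, -0.002, 1.57]
contact_force: [-5.3, 6.6, 8.7]
opening: 0.238
```

```bash
python3 st.py 541.4 -184.7; python3 -c "
from arc import *
arc(5.77,.05,8); arc(6.17,.04,40)"
```

```text
24.8 r 45.48 th -0.538 Frad -1.18 Ftan -8.41 Fz 8.7 0.238
5.77 -> 6.17
[[10, [-2.0, 1.1, 0], [0, 0, 0]], [10, [-2.0, 0.9, 0], [0, 0, 0]], [10, [-2.1, 0.9, 0], [0, 0, 0]], [10, [-2.1, 0.7, 0], [0, 0, 0]], [10, [-2.2, 0.6, 0], [0, 0, 0]], [10, [-2.2, 0.6, 0], [0, 0, 0]], [10, [-2.2, 0.4, 0], [0, 0, 0]], [10, [-2.2, 0.3, 0], [0, 0, 0]]]
6.17 -> 7.77
[[10, [-1.8, 0.2, 0], [0, 0, 0]], [10, [-1.8, 0.1, 0], [0, 0, 0]], [10, [-1.8, -0.0, 0], [0, 0, 0]], [10, [-1.8, -0.1, 0], [0, 0, 0]], [10, [-1.8, -0.1, 0], [0, 0, 0]], [10, [-1.8, -0.2, 0], [0, 0, 0]], [10, [-1.8, -0.2, 0], [0, 0, 0]], [10, [-1.7, -0.4, 0], [0, 0, 0]]]
[[10, [-1.8, -0.4, 0], [0, 0, 0]], [10, [-1.7, -0.5, 0], [0, 0, 0]], [10, [-1.7, -0.5, 0], [0, 0, 0]], [10, [-1.7, -0.6, 0], [0, 0, 0]], [10, [-1.7, -0.7, 0], [0, 0, 0]], [10, [-1.6, -0.7, 0], [0, 0, 0]], [10, [-1.6, -0.8, 0], [0, 0, 0]], [10, [-1.6, -0.9, 0], [0, 0, 0]]]
[[10, [-1.5, -0.9, 0], [0, 0, 0]], [10, [-1.5, -1.0, 0], [0, 0, 0]], [10, [-1.5, -1.1, 0], [0, 0, 0]], [10, [-1.4, -1.1, 0], [0, 0, 0]], [10, [-1.4, -1.2, 0], [0, 0, 0]], [10, [-1.3, -1.2, 0], [0, 0, 0]], [10, [-1.3, -1.3, 0], [0, 0, 0]], [10, [-1.2, -1.3, 0], [0, 0, 0]]]
[[10, [-1.2, -1.4, 0], [0, 0, 0]], [10, [-1.1, -1.4, 0], [0, 0, 0]], [10, [-1.0, -1.5, 0], [0, 0, 0]], [10, [-1.0, -1.5, 0], [0, 0, 0]], [10, [-0.9, -1.5, 0], [0, 0, 0]], [10, [-0.9, -1.6, 0], [0, 0, 0]], [10, [-0.8, -1.6, 0], [0, 0, 0]], [10, [-0.8, -1.6, 0], [0, 0, 0]]]
[[10, [-0.6, -1.7, 0], [0, 0, 0]], [10, [-0.6, -1.7, 0], [0, 0, 0]], [10, [-0.6, -1.7, 0], [0, 0, 0]], [10, [-0.4, -1.7, 0], [0, 0, 0]], [10, [-0.4, -1.8, 0], [0, 0, 0]], [10, [-0.4, -1.8, 0], [0, 0, 0]], [10, [-0.2, -1.7, 0], [0, 0, 0]], [10, [-0.2, -1.8, 0], [0, 0, 0]]]
```

Emit:
servo_tool --rows '[[10,[-2.0,1.1,0],[0,0,0]],[10,[-2.0,0.9,0],[0,0,0]],[10,[-2.1,0.9,0],[0,0,0]],[10,[-2.1,0.7,0],[0,0,0]],[10,[-2.2,0.6,0],[0,0,0]],[10,[-2.2,0.6,0],[0,0,0]],[10,[-2.2,0.4,0],[0,0,0]],[10,[-2.2,0.3,0],[0,0,0]]]'

```text
clock: 25.8
eef_pos: [586.3, -178.1, 99.3]
tcp_rot: [-3.14, -0.002, 1.57]
contact_force: [-3.8, 9.3, 7.7]
opening: 0.241
```

```bash
python3 st.py 541.4 -184.7
```

```text
25.8 r 45.35 th -0.146 Frad -2.4 Ftan -9.74 Fz 7.7 0.241
```

Emit:
servo_tool --rows '[[10,[-1.8,0.2,0],[0,0,0]],[10,[-1.8,0.1,0],[0,0,0]],[10,[-1.8,0,0],[0,0,0]],[10,[-1.8,-0.1,0],[0,0,0]]]'

```text
clock: 26.3
eef_pos: [586.7, -185.2, 99.3]
tcp_rot: [-3.141, -0.003, 1.57]
contact_force: [-2.3, 9.1, 6.8]
opening: 0.239
```

```bash
python3 st.py 541.4 -184.7
```

```text
26.3 r 45.26 th 0.011 Frad -2.4 Ftan -9.09 Fz 6.8 0.239
```

Emit:
servo_tool --rows '[[10,[-1.8,-0.1,0],[0,0,0]],[10,[-1.8,-0.2,0],[0,0,0]],[10,[-1.8,-0.2,0],[0,0,0]],[10,[-1.7,-0.4,0],[0,0,0]]]'

```text
clock: 26.8
eef_pos: [586.0, -192.2, 99.3]
tcp_rot: [-3.141, -0.003, 1.57]
contact_force: [-2.3, 9.2, 6.9]
opening: 0.234
```

```bash
python3 st.py 541.4 -184.7
```

```text
26.8 r 45.19 th 0.167 Frad -3.81 Ftan -8.69 Fz 6.9 0.234
```

Emit:
servo_tool --rows '[[10,[-1.8,-0.4,0],[0,0,0]],[10,[-1.7,-0.5,0],[0,0,0]],[10,[-1.7,-0.5,0],[0,0,0]],[10,[-1.7,-0.6,0],[0,0,0]]]'

```text
clock: 27.3
eef_pos: [584.2, -199.1, 99.3]
tcp_rot: [3.141, -0.003, 1.57]
contact_force: [-0.8, 9.4, 6.6]
opening: 0.238
```

```bash
python3 st.py 541.4 -184.7; python3 - <<'E'
from h import *
f=grab_frame("top"); u,v=pix("top",[542,20,60]).astype(int)
r=cv2.resize(f[v-33:v+34,u-40:u+40],(640,536),interpolation=cv2.INTER_CUBIC); cv2.imwrite("pics/l7.png",np.clip(r*2.2,0,255).astype(np.uint8))
E
```

```text
27.3 r 45.15 th 0.324 Frad -3.77 Ftan -8.7 Fz 6.6 0.238
```

View pics/l7.png

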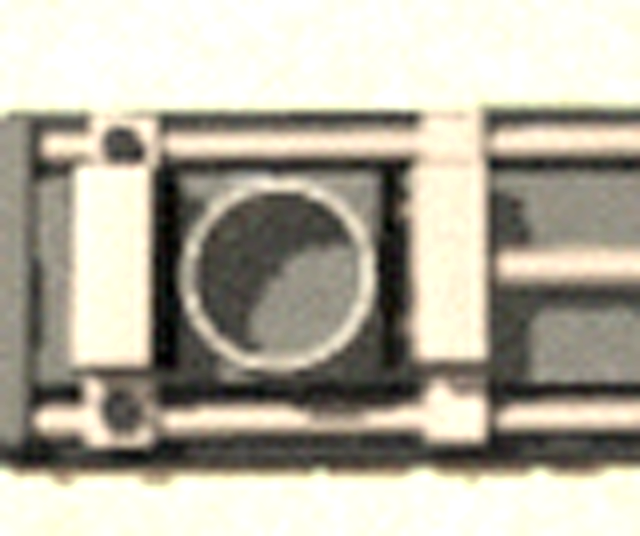

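The hood's rim (181–377) is nearly at both pads (178 and 385), so about 3 mm or 0.4 rad remain. I continue in smaller steps.

Emit:
servo_tool --rows '[[10,[-1.7,-0.7,0],[0,0,0]],[10,[-1.6,-0.7,0],[0,0,0]],[10,[-1.6,-0.8,0],[0,0,0]]]'

```text
clock: 27.72
eef_pos: [582.2, -203.9, 99.3]
tcp_rot: [3.141, -0.003, 1.57]
contact_force: [-0.1, 9.9, 5.7]
opening: 0.237
```

```bash
python3 st.py 541.4 -184.7; python3 -c "
from arc import *
arc(6.77,.03,24)"
```

```text
27.725 r 45.1 th 0.44 Frad -4.29 Ftan -8.96 Fz 5.7 0.237
6.77 -> 7.49
[[10, [-1.2, -0.6, 0], [0, 0, 0]], [10, [-1.1, -0.7, 0], [0, 0, 0]], [10, [-1.2, -0.8, 0], [0, 0, 0]], [10, [-1.1, -0.7, 0], [0, 0, 0]], [10, [-1.1, -0.8, 0], [0, 0, 0]], [10, [-1.1, -0.8, 0], [0, 0, 0]], [10, [-1.0, -0.9, 0], [0, 0, 0]], [10, [-1.1, -0.8, 0], [0, 0, 0]]]
[[10, [-0.9, -1.0, 0], [0, 0, 0]], [10, [-1.0, -0.9, 0], [0, 0, 0]], [10, [-1.0, -1.0, 0], [0, 0, 0]], [10, [-0.9, -1.0, 0], [0, 0, 0]], [10, [-0.8, -1.0, 0], [0, 0, 0]], [10, [-0.9, -1.0, 0], [0, 0, 0]], [10, [-0.8, -1.1, 0], [0, 0, 0]], [10, [-0.8, -1.1, 0], [0, 0, 0]]]
[[10, [-0.7, -1.1, 0], [0, 0, 0]], [10, [-0.8, -1.2, 0], [0, 0, 0]], [10, [-0.6, -1.1, 0], [0, 0, 0]], [10, [-0.7, -1.2, 0], [0, 0, 0]], [10, [-0.6, -1.2, 0], [0, 0, 0]], [10, [-0.6, -1.3, 0], [0, 0, 0]], [10, [-0.5, -1.2, 0], [0, 0, 0]], [10, [-0.5, -1.3, 0], [0, 0, 0]]]
```

Emit:
servo_tool --rows '[[10,[-1.2,-0.6,0],[0,0,0]],[10,[-1.1,-0.7,0],[0,0,0]],[10,[-1.2,-0.8,0],[0,0,0]]]'

```text
clock: 28.1
eef_pos: [580.3, -207.4, 99.3]
tcp_rot: [3.141, -0.003, 1.57]
contact_force: [-0.5, 10.3, 4.4]
opening: 0.238
```

```bash
python3 st.py 541.4 -184.7
```

```text
28.1 r 45.06 th 0.529 Frad -5.66 Ftan -8.66 Fz 4.4 0.238
```

Emit:
servo_tool --rows '[[10,[-1.1,-0.7,0],[0,0,0]],[10,[-1.1,-0.8,0],[0,0,0]],[10,[-1.1,-0.8,0],[0,0,0]]]'

```text
clock: 28.48
eef_pos: [578.1, -210.7, 99.3]
tcp_rot: [3.14, -0.003, 1.57]
contact_force: [1.0, 9.5, 5.9]
opening: 0.246
```

```bash
python3 st.py 541.4 -184.7
```

```text
28.475 r 45.04 th 0.616 Frad -4.63 Ftan -8.35 Fz 5.9 0.246
```

Emit:
servo_tool --rows '[[10,[-1.0,-0.9,0],[0,0,0]],[10,[-1.1,-0.8,0],[0,0,0]],[10,[-0.9,-1.0,0],[0,0,0]]]'

```text
clock: 28.85
eef_pos: [575.7, -213.8, 99.3]
tcp_rot: [3.14, -0.002, 1.57]
contact_force: [2.6, 8.5, 3.0]
opening: 0.239
```

```bash
python3 st.py 541.4 -184.7
```

```text
28.85 r 44.95 th 0.703 Frad -3.48 Ftan -8.18 Fz 3.0 0.239
```

Emit:
servo_tool --rows '[[10,[-1.0,-0.9,0],[0,0,0]],[10,[-1.0,-1.0,0],[0,0,0]],[10,[-0.9,-1.0,0],[0,0,0]]]'

```text
clock: 29.22
eef_pos: [572.9, -216.7, 99.4]
tcp_rot: [3.14, -0.002, 1.57]
contact_force: [1.6, 9.4, 3.5]
opening: 0.24
```

```bash
python3 st.py 541.4 -184.7
```

```text
29.225 r 44.93 th 0.793 Frad -5.59 Ftan -7.7 Fz 3.5 0.24
```

Emit:
servo_tool --rows '[[10,[-0.8,-1.0,0],[0,0,0]],[10,[-0.9,-1.0,0],[0,0,0]],[10,[-0.8,-1.1,0],[0,0,0]]]'

```text
clock: 29.6
eef_pos: [570.1, -219.2, 99.4]
tcp_rot: [3.139, -0.002, 1.57]
contact_force: [3.8, 9.7, 2.5]
opening: 0.237
```

```bash
python3 st.py 541.4 -184.7
```

```text
29.6 r 44.9 th 0.876 Frad -5.04 Ftan -9.08 Fz 2.5 0.237
```

Emit:
servo_tool --rows '[[10,[-0.8,-1.1,0],[0,0,0]],[10,[-0.7,-1.1,0],[0,0,0]]]'

```text
clock: 29.85
eef_pos: [568.2, -220.7, 99.4]
tcp_rot: [3.139, -0.002, 1.57]
contact_force: [5.1, 9.9, 2.2]
opening: 0.235
```

```bash
python3 st.py 541.4 -184.7
```

```text
29.85 r 44.85 th 0.93 Frad -4.91 Ftan -10.01 Fz 2.2 0.235
```

Emit:
servo_tool --rows '[[10,[-0.8,-1.2,0],[0,0,0]],[10,[-0.6,-1.1,0],[0,0,0]]]'

```text
clock: 30.1
eef_pos: [566.2, -222.1, 99.4]
tcp_rot: [3.138, -0.002, 1.57]
contact_force: [6.2, 11.5, 1.9]
opening: 0.236
```

```bash
python3 st.py 541.4 -184.7
```

```text
30.1 r 44.85 th 0.986 Frad -6.19 Ftan -11.51 Fz 1.9 0.236
```

Emit:
servo_tool --rows '[[10,[-0.6,-0.9,0],[0,0,0]],[10,[-0.6,-1.0,0],[0,0,0]]]'

```text
clock: 30.35
eef_pos: [564.5, -223.2, 99.4]
tcp_rot: [3.138, -0.002, 1.57]
contact_force: [7.2, 10.9, 1.8]
opening: 0.238
```

```bash
python3 st.py 541.4 -184.7
```

```text
30.35 r 44.85 th 1.031 Frad -5.64 Ftan -11.73 Fz 1.8 0.238
```

Contact was felt from about θ≈7.13. Now at 7.31, force and angle give roughly 18–22 N of clamping. I relax the arm's residual push, check, then open.

Emit:
servo_tool --rows '[[10,[0.7,0.5,0],[0,0,0]],[10,[0,0,0],[0,0,0]]]'

```text
clock: 30.6
eef_pos: [564.4, -223.1, 99.4]
tcp_rot: [3.139, -0.001, 1.57]
contact_force: [4.5, 7.5, 1.2]
opening: 0.236
```

```bash
python3 st.py 541.4 -184.7
```

```text
30.6 r 44.8 th 1.031 Frad -4.13 Ftan -7.75 Fz 1.2 0.236
```

Emit:
servo_tool --rows '[[10,[1.4,0.9,0],[0,0,0]],[10,[0,0,0],[0,0,0]],[30,[0,0,0],[0,0,0]],[50,[0,0,0],[0,0,0]],[70,[0,0,0],[0,0,0]],[70,[0,0,0],[0,0,0]]]'

```text
clock: 31.35
eef_pos: [563.6, -222.9, 98.5]
tcp_rot: [-3.141, -0.0, 1.57]
contact_force: [-0.4, 0.2, -0.7]
opening: 0.82
```

Emit:
servo_tool --rows '[[70,[0,0,-20],[0,0,0]],[70,[0,0,-40],[0,0,0]],[70,[0,0,-50],[0,0,0]],[70,[-30,-45,-40],[0,0,0]],[70,[-40,-45,0],[0,0,0]],[70,[-40,-45,0],[0,0,0]],[70,[0,0,0],[0,0,0]],[70,[0,0,0],[0,0,0]]]'

```text
clock: 32.35
eef_pos: [432.1, -330.7, 245.9]
tcp_rot: [3.141, -0.0, 1.569]
contact_force: [0.2, 0.7, -0.2]
opening: 0.821
```

```bash
python3 st.py; python3 - <<'E'
from h import *
o=[]
for c in("scene","top"):
    f=grab_frame(c); u,v=pix(c,[542,-80,60]).astype(int)
    for d in boxes_of(c,"sleeve")+boxes_of(c,"lens_hood"): print(c,round(d["conf"],2),toworld(c,d["centre"]).round())
    r=cv2.resize(f[v-45:v+45,u-60:u+60],(400,300),interpolation=cv2.INTER_CUBIC); o.append(np.clip(r*2.,0,255).astype(np.uint8))
cv2.imwrite("pics/end.png",np.hstack(o))
E
```

```text
32.35 r 179.97 th 2.212 Frad -0.72 Ftan 0.24 Fz -0.2 0.821
scene 0.61 [ 573. -230.  120.]
scene 0.91 [713. 334.  33.]
scene 0.74 [539.  47.  58.]
top 0.68 [714. 352.  38.]
top 0.54 [545.  38.  70.]
```

View pics/end.png

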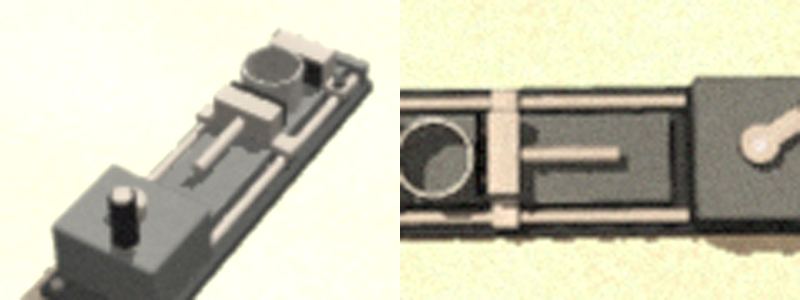

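```bash
python3 - <<'E'
from h import *
f=grab_frame("top"); u,v=pix("top",[542,20,60]).astype(int)
r=cv2.resize(f[v-33:v+34,u-40:u+40],(640,536),interpolation=cv2.INTER_CUBIC); cv2.imwrite("pics/end2.png",np.clip(r*2.2,0,255).astype(np.uint8))
E
```

```text
(no output)
```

View pics/end2.png

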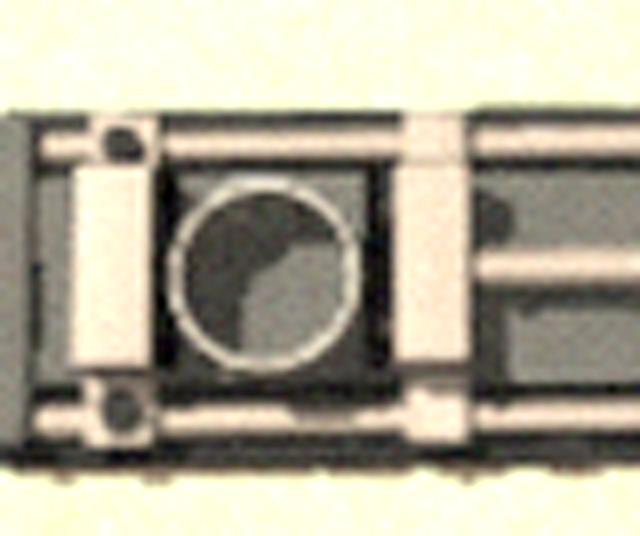

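The hood spans 166–361 between both pads. Since the last look the jaw moved about 5.5 mm and the hood about 4.5 mm, so about 1 mm went into the pad springs, which agrees with the felt force.

```bash
python3 -c "
from rig import sign_off; print(sign_off())"
```

```text
the job is handed in; nothing more can be done
None
```

I stood the smaller tube upright on the vice bed between the jaws. Then I gripped the crank sleeve and wound it clockwise from about 0.53 to 7.31 rad, holding it the whole time. I relaxed the arm's push, let go, backed the arm clear and handed in at about 32 s.

**Clamping force:** I estimate 18–22 N on the hood, inside the 10–45 N window. It was not measured directly:
- The push at the sleeve rose from about 8.5 N to 11.7 N, starting near 7.13 rad, which works out to about 18 N. The resting push wandered by about 0.6 N, so this could be off by several newtons.
- The 0.18 rad turned past that point gives about 22 N.
- In the last picture the jaw had moved about 1 mm further than the hood, which fits roughly 15 N in the pad springs.

**What went wrong or disagreed:**
- The first two tries to pick up the hood slipped because I gripped too near the rim. They pushed it about 10 mm along the shelf; the third, lower grip held.
- My first crank centre was about 2.5 mm off, which put up to 12 N sideways on the sleeve. I corrected it while winding.
- In the last top view a dark sliver of about 1 mm shows between the rim and the moving pad. I took it for the camera angle and blur, since the felt force says it is in contact.

I never moved near the other things. The last pictures were only of the vice, so I did not check each of them at the end.

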